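# Lock a freezer rack with its rod

## Robot

A 6-joint arm with a two-finger parallel gripper is mounted at the origin on a cart in front of the work surface, level with it; the furniture and walls round the work are solid. World frame = base frame: x ahead of the robot, y to its left, z up, the work surface at z = 0. Lengths are in m, angles in degrees, forces in N, time in s.
With the tool pointing down it reaches from about 0.35 to 0.925 m from the base axis. Payload 6.4 kg.
Tool frame: the origin (TCP) lies midway between the tips of the shut fingers; the grasp point (between the pads) lies 19 mm behind it; z points along the fingers, y is the line along which they close (so a half turn about z gives the same grasp; the last joint's range is limited). The gripper opens to 94 mm and grips with 3 to 60 N. Pads are 16 mm wide; open, the fingers measure 119 mm over their backs; the gripper's body (75 mm by 177 mm) begins 78 mm behind the grasp point.
Start: joints at [63.134, 14.043, 89.255, -0, 76.702, -9.975], TCP at [0.189, 0.622, 0.205] pointing down, gripper open.
Joint ranges: [-179.41, 179.41], [-58.25, 129.5], [7.25, 145.43], [-54.29, 234.29], [11.92, 165.04], [-157.13, 157.13]. Speed limits (degrees/s): [147.25, 147.25, 180, 180, 180, 180].

## Interface

Orientations are given as [roll, pitch, yaw] about the fixed x, y, z axes, in that order (R = Rz(yaw) Ry(pitch) Rx(roll)).
In Python, from bench import manip gives the robot as it stands.
- The arm moves only by the tool apply_moves, never from a script. Its argument "deltas" is a list of rows, each an object with "translation": the shift along the tool's x, y, z in cm, a list of three; "rotation": the turn, a rotation vector about the tool's x, y, z in degrees, a list of three; "fingers": the finger opening in cm, from 0 to 9.4. In form: [{"translation": [tx, ty, tz], "rotation": [rx, ry, rz], "fingers": fingers}, ...]. A call has 1 to 12 rows; each row is the pose to reach, as a shift and turn from the pose commanded when the call began, along the tool's axes at that moment; what a row does not reach only later rows make up. A row lasts 1/10 s, in which the tool goes at most 50 mm and 8.59 degrees, less where a joint would pass 70% of its speed; a pose out of reach is approached as far as the arm can. A call with a gripper value outside its range is refused whole. The fingers move at their own pace and stop on an object; the grip force is fixed at half the most. Time passes only in rows, so rows that repeat a pose let the fingers close. It gives the time, the measured TCP pose, the force, the opening and the grip force at its end, in the units of the state.
- manip.state(): the state, without advancing time (a new reading comes with each control period).
- manip.snapshot(name): name is "side" or "top"; returns a dict with "pixels" (384x512x3 uint8, red, green, blue), "camera_matrix" (3x3 intrinsics, pixels), "distortion" ([k1, k2, p1, p2, k3] as OpenCV has them; the pictures are not rectified), "world_from_camera" (4x4, takes a point from camera to world coordinates). Camera axes: x right, y down, z forward; pixel columns grow to the right and rows downward; lengths in m; the calibration is good to about 2 mm. A picture is of the moment at which its call begins. There is no depth.
- manip.sign_off(): hands the job in; it is judged then, once.
The state is a dict: "time_s": time; "joint_positions": joint angles; "dq": joint speeds; "joint_efforts": joint torques, N m; "tool_pos": TCP position; "ee_rot": TCP orientation; "wrist_force": force on the tool from outside, world axes, zero at the start; "moment": the same for the moment, N m; "finger_gap": finger opening in m; "gripper_force": force on a finger pad.
Only numpy, scipy, OpenCV 4.12 (cv2) and the standard library are available. Lean on these libraries where they do the work, as an engineer would, in place of code of your own. Each camera call takes 0.05 s, during which the arm holds its last target. There are 200 camera calls.

## Task

Close the upper drawer of the small metal freezer rack fully, then take the locking rod from its stand and thread it down through the three lugs on the front of the rack until its collar rests on the top lug, and let go. The lugs do not line up well, so feel the rod through each one gently rather than forcing it (about 10 N at most), lower it in the hand rather than letting it drop, and leave the bottles and other things round about where they are.

Things in the scene. Friction and masses are not known exactly. Their poses are not given: they have to be found in the camera images.
- rack: Freezer rack fixed to the bench: bare metal frame 140 deep (x) x 150 wide (y) x 120 mm high, two drawers one above the other; a wire bail at the back of its top reaches 141 mm. Origin: centre of its underside; its front faces its -x, z up. From the front (x = -70 mm) three flat lugs 5 mm thick stick out to x = -105 mm, one above the other, each with a vertical through hole.
- mid_line (a point): Fixed point on the rack, 37 mm below top_hole. Middle lug, on the upper drawer: 30 mm wide, upper face at this height (83 mm above the bench), hole a slot 18 mm (x) by 12.5 mm (y). With the drawer closed its hole is here in x; sideways (y) the drawer rattles: it may be up to 4 mm off either way, unmeasured, and slides if pushed with more than about 1 N.
- low_line (a point): Fixed point on the rack, 79 mm below top_hole, where the lower hole ought to be. Lower lug, on the lower drawer, which is shut: 30 mm wide, upper face at this height (41 mm above the bench), hole 12 mm. The lug is bent: its hole is off this point by an unmeasured amount, up to 3 mm in rack x and 4.5 mm in rack y, and it does not give. Search for it by feel.
- drawer (a joint): opening of the upper drawer in m: 0 is fully closed against its stop, 0.06 fully out (towards the rack's -x). Friction about 2 N; it stays where it is left.
- drawer_front (a point): centre of the upper drawer's front face, 85 mm above the bench, moves with the drawer; axes as the rack's. The front plate is 138 mm wide and reaches from 62 to 108 mm above the bench; flat (label frames 1 mm proud); push it 40 to 55 mm to either side of the centre, clear of the lugs.
- top_hole (a point): centre of the top lug's hole at its upper face, 120 mm above the bench (rack x = -88 mm, y = 0); axes as the rack's. This lug is 40 mm wide and fixed to the frame; its hole is 20 mm, which leaves the 10 mm rod room to shift 5 mm any way.
- rod: Steel locking rod, 0.07 to 0.14 kg, 150 mm long, hanging upright. Origin: centre of its lower end; z up the rod. Flat end 8.2 mm in diameter, chamfered to 10 mm at 1.5 mm up, then 10 mm shaft up to the collar, then a square grip 16 x 16 mm from 114 to 150 mm whose faces look along the rod's x and y.
- rod_collar (a point): centre of the underside of the rod's collar, 108 mm up the rod; the collar is 30 mm in diameter and 6 mm thick. Resting on the top lug it is 120 mm above the bench, and the rod's end 12 mm above it.
- rod_stand: Grey plastic stand fixed to the bench, foot 70 x 70 mm, 130 mm high, two side walls and a top plate 60 x 60 mm with a 14 mm through hole from which the rod hangs by its collar. Origin: centre of its underside. It stands to the left or right of the rack; behind the left place (x > 0.53 m, y 0.13 to 0.33 m) is a tall black tower: pass in front of it.
- blue_cap_bottle: white reagent bottle with a coloured cap, 54 mm diameter, 105 mm high, origin under its centre; bystander.
- amber_bottle: brown bottle, 68 mm diameter, 125 mm high, origin under its centre; bystander.
- timer: square bench timer 62 x 66 x 19 mm, origin under its centre; bystander.
- tape_roll: roll of tape 62 mm diameter, 19 mm high, origin under its centre; bystander.
Not all that is in view belongs to the job. Of the things that look like the rod, the largest one is meant.

How it is judged (in metres and radians):
On the way, in this order (a step that is already met when the one before it is completed fails the run):
1. the upper drawer is fully closed (value of joint drawer below 0.003 m), for 0.2 s.
2. the rod's end has passed the top lug (horizontal distance between rod and top_hole below 0.008 m and z of rod in the frame of top_hole below -0.012 m), for 0.05 s.
3. the rod's end has passed the middle lug (value of joint drawer below 0.003 m and horizontal distance between rod and top_hole below 0.008 m and z of rod in the frame of top_hole below -0.052 m), for 0.05 s.
4. the rod's end has passed the lower lug (value of joint drawer below 0.003 m and horizontal distance between rod and top_hole below 0.008 m and z of rod in the frame of top_hole below -0.095 m), for 0.05 s.
At the end, for the whole second after the job is handed in: The drawer is closed to within 3 mm; the rod stands through all three lugs, tilted less than 0.12 rad, its lower end within 8 mm of the line of the top hole, its collar on the top lug to within 3 mm, at rest and released (value of joint drawer below 0.003 m and horizontal distance between rod and top_hole below 0.008 m and z of rod_collar in the frame of top_hole below 0.003 m and angle between rod's own z axis and vertical below 0.12 rad and linear speed of rod below 0.02 m/s); the robot touches nothing.
It fails at once if the rod is forced: more than 15 N between the rod and the rack, its drawers or lugs (contact force between rod and rack above 15 N).
It fails at once if the rod is dropped through the lugs: faster than 0.35 m/s with its end below the top lug (horizontal distance between rod and top_hole below 0.015 m and z of rod in the frame of top_hole below -0.005 m and linear speed of rod above 0.35 m/s).
It fails at once if a bystander is moved by more than 30 mm (distance of any of blue_cap_bottle, amber_bottle, timer, tape_roll from where it was at the start of the episode above 0.03 m).
It also fails if it takes over 72 s, if anything falls off the work surface, if the arm or the gripper's body presses on something with over 40 N, if the wrist force passes 120 N, or if a joint passes its speed limit or range.

## Working session

There is one attempt and no reset: what is moved stays moved. The work goes in short steps, Python scripts to look and compute and a tool call to move; the robot and the scene stay as the last step left them, time stands still between calls to the robot, and variables do not carry over. Pictures are saved under pics/ and viewed, at most 10 in all, crops included, and the job is handed in when it is done.

Besides the shell and the picture viewer there is one more tool, called after "Call:" as name(argument=value, ...) on one line, values as JSON. apply_moves: Moves the arm, as the interface text tells. Its arguments: {"type":"object","properties":{"deltas":{"type":"array"}},"required":["deltas"]}

```bash
mkdir -p pics; cat > h.py <<'E'
import numpy as np, cv2, json
from bench import manip
def snap(n,f=None):
    s=manip.snapshot(n)
    if f: cv2.imwrite('pics/'+f,s['pixels'][...,::-1])
    return s
def ray(s,uv):
    p=cv2.undistortPoints(np.array(uv,float).reshape(-1,1,2),np.array(s['camera_matrix']),np.array(s['distortion'])).reshape(-1,2)
    T=np.array(s['world_from_camera']); d=np.c_[p,np.ones(len(p))]@T[:3,:3].T
    return T[:3,3],d
def onz(s,uv,z):
    o,d=ray(s,uv); return o+d*((z-o[2])/d[:,2])[:,None]
def proj(s,P):
    T=np.linalg.inv(np.array(s['world_from_camera']))
    return cv2.projectPoints(np.array(P,float).reshape(-1,3),cv2.Rodrigues(T[:3,:3])[0],T[:3,3],np.array(s['camera_matrix']),np.array(s['distortion']))[0].reshape(-1,2)
def tri(s1,a,s2,b):
    o1,d1=ray(s1,a);o2,d2=ray(s2,b);out=[]
    for i in range(len(d1)):
        A=np.c_[d1[i],-d2[i]];t=np.linalg.lstsq(A,o2-o1,rcond=None)[0]
        out.append((o1+d1[i]*t[0]+o2+d2[i]*t[1])/2)
    return np.array(out)
E
python3 - <<'E'
from h import *
a=snap('top','top0.png');b=snap('side','side0.png')
for s in(a,b):print(np.round(s['world_from_camera'],3),np.round(s['camera_matrix'],0))
st=manip.state();print(st)
E
```

```text
[[ 0.005 -0.992  0.126  0.4  ]
 [-1.    -0.008 -0.023  0.049]
 [ 0.024 -0.126 -0.992  1.201]
 [ 0.     0.     0.     1.   ]] [[395.   0. 259.]
 [  0. 395. 196.]
 [  0.   0.   1.]]
[[-0.987 -0.117  0.108  0.412]
 [-0.159  0.793 -0.588  0.708]
 [-0.017 -0.598 -0.801  1.025]
 [ 0.     0.     0.     1.   ]] [[471.   0. 261.]
 [  0. 471. 190.]
 [  0.   0.   1.]]
{'time_s': 0.1, 'joint_positions': array([ 6.31322055e+01,  1.40794730e+01,  8.93164454e+01,  1.91412591e-04,
        7.67002108e+01, -9.97595941e+00]), 'dq': array([ 0.03926021, -0.10741542, -0.12592086,  0.09831767, -0.01933612,
        0.06022094]), 'joint_efforts': array([ 2.00177446e-04, -4.16913986e+01, -3.15526164e+01,  6.87499065e-02,
        3.10281082e-02, -5.67740381e-05]), 'tool_pos': array([0.1886293 , 0.621481  , 0.20447663]), 'ee_rot': array([-1.79905356e+02, -1.68363170e-02,  1.63108107e+02]), 'wrist_force': array([-0.34847254, -0.16535549, -0.0719715 ]), 'moment': array([ 0.00195835,  0.03313696, -0.04391862]), 'gripper_force': 0.0, 'finger_gap': 0.09390160793133161}
```

View pics/top0.png

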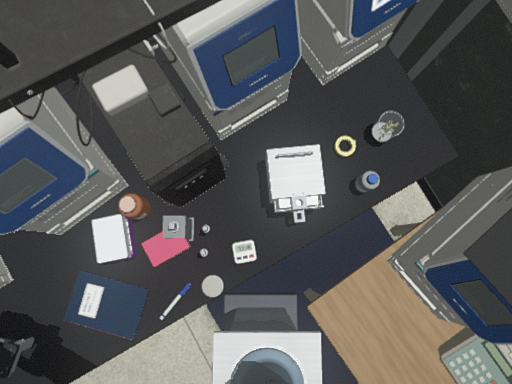

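View pics/side0.png

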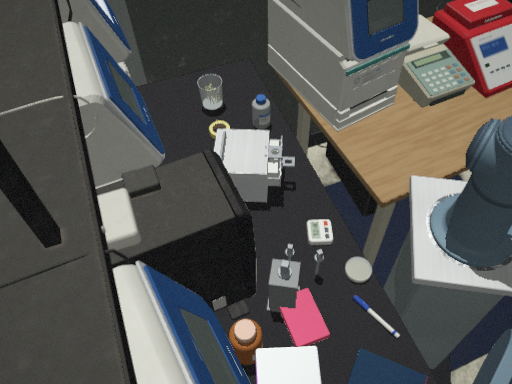

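Top view: the rack is at about (296,175) with its lugs at (298,203) and (298,215). Rod candidates are (175,226) on the grey stand, (205,229) and (203,253). In the side view they are at (286,270), (290,250) and (319,258). The one on the stand should be the large rod; I'll confirm with an enlarged crop.

```bash
python3 - <<'E'
import cv2,numpy as np
a=cv2.imread('pics/top0.png');b=cv2.imread('pics/side0.png')
f=lambda i,x,y,w,h,k:cv2.resize(i[y:y+h,x:x+w],None,fx=k,fy=k,interpolation=cv2.INTER_CUBIC)
p=np.vstack([np.hstack([f(a,150,205,80,60,5),f(b,255,230,80,60,5)]),np.hstack([f(a,260,165,80,60,5),f(b,225,125,80,60,5)])])
cv2.imwrite('pics/crop1.png',p)
E
```

```text
(no output)
```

View pics/crop1.png

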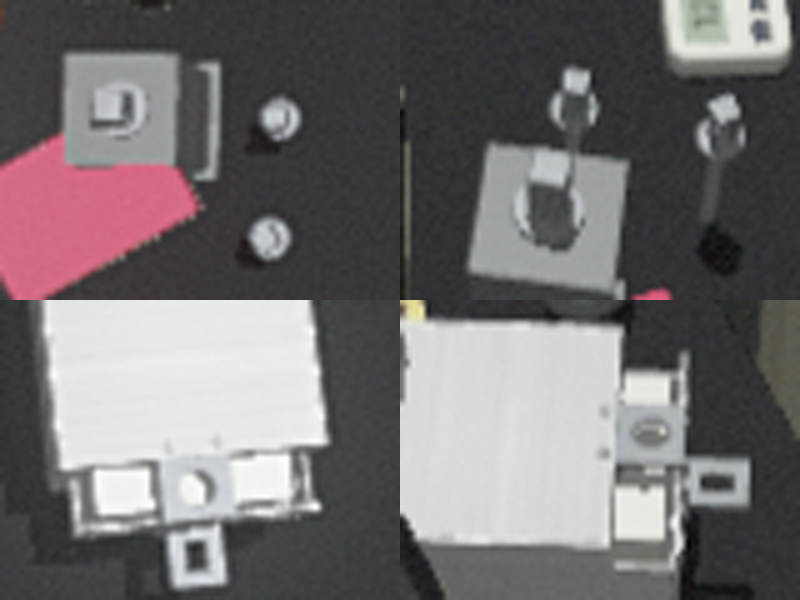

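The crop confirms it: the rod on the stand (top (174,226), side (286,268)) is clearly the largest. The other two are thin copies. The drawer is part open, with the middle lug ahead of the top lug.

```bash
python3 - <<'E'
from h import *
a=snap('top');b=snap('side')
P=lambda n,t,s,z:print(n,'tri',np.round(tri(a,[t],b,[s]),4),'top',np.round(onz(a,[t],z),4),'side',np.round(onz(b,[s],z),4))
P('grip top',(172.2,225.6),(285.2,263),.172)
P('collar',(174.4,226.6),(285,272),.136)
P('tophole',(299.4,202.4),(275,151.4),.12)
P('midhole',(299,216.3),(288.2,161.4),.083)
# rack top edges
def edge(s,box,z,thr,inv=None):
    x,y,w,h=box;m=(s['pixels'][y:y+h,x:x+w].min(2)>thr).astype(np.uint8)
    c=max(cv2.findContours(m,0,2)[0],key=cv2.contourArea);r=cv2.minAreaRect(c)
    q=cv2.boxPoints(r)+[x,y];W=onz(s,q,z);print('box',q.round(1).tolist(),W.round(4).tolist(),W.mean(0))
    for i in range(4):
        d=W[(i+1)%4]-W[i];print(np.hypot(*d[:2]).round(4),np.degrees(np.arctan2(d[1],d[0])).round(1))
edge(a,(255,135,80,58),.12,180)
# stand top plate
hs=cv2.cvtColor(a['pixels'],cv2.COLOR_RGB2HSV)[205:250,155:190]
m=((hs[...,1]<40)&(hs[...,2]>100)).astype(np.uint8)
c=max(cv2.findContours(m,0,2)[0],key=cv2.contourArea);q=cv2.boxPoints(cv2.minAreaRect(c))+[155,205];W=onz(a,q,.13)
print('stand',q.round(1).tolist(),W.round(4).tolist(),W.mean(0))
E
```

```text
grip top tri [[0.452  0.2523 0.1643]] top [[0.4529 0.2508 0.172 ]] side [[0.4503 0.2564 0.172 ]]
collar tri [[0.4513 0.2536 0.1269]] top [[0.4521 0.2519 0.136 ]] side [[0.4496 0.2582 0.136 ]]
tophole tri [[ 0.5211 -0.0869  0.1165]] top [[ 0.5218 -0.0865  0.12  ]] side [[ 0.5196 -0.0837  0.12  ]]
midhole tri [[ 0.4859 -0.0902  0.0789]] top [[ 0.4861 -0.0897  0.083 ]] side [[ 0.4849 -0.0867  0.083 ]]
box [[266.7, 149.5], [319.8, 144.2], [324.6, 191.9], [271.4, 197.3]] [[0.6702, 0.0045, 0.12], [0.6871, -0.1454, 0.12], [0.5515, -0.1568, 0.12], [0.5354, -0.0091, 0.12]] [ 0.61107155 -0.076706    0.12      ]
0.1508 -83.5
0.1361 -175.2
0.1485 96.2
0.1354 5.8
stand [[163.0, 215.0], [185.0, 215.0], [185.0, 237.0], [163.0, 237.0]] [[0.4835, 0.2847, 0.13], [0.4839, 0.2255, 0.13], [0.4247, 0.2238, 0.13], [0.4244, 0.2825, 0.13]] [0.45412164 0.25411613 0.13      ]
```

Call:
apply_moves(deltas=[{"translation":[-45.4,-55.9,0],"rotation":[0,0,-22.9],"fingers":0},{"translation":[-45.4,-55.9,0],"rotation":[0,0,-22.9],"fingers":0},{"translation":[-45.4,-55.9,0],"rotation":[0,0,-22.9],"fingers":0},{"translation":[-45.4,-55.9,0],"rotation":[0,0,-22.9],"fingers":0},{"translation":[-45.4,-55.9,0],"rotation":[0,0,-22.9],"fingers":0},{"translation":[-45.4,-55.9,0],"rotation":[0,0,-22.9],"fingers":0},{"translation":[-45.4,-55.9,0],"rotation":[0,0,-22.9],"fingers":0},{"translation":[-45.4,-55.9,0],"rotation":[0,0,-22.9],"fingers":0},{"translation":[-45.4,-55.9,0],"rotation":[0,0,-22.9],"fingers":0},{"translation":[-45.4,-55.9,0],"rotation":[0,0,-22.9],"fingers":0},{"translation":[-45.4,-55.9,0],"rotation":[0,0,-22.9],"fingers":0},{"translation":[-45.4,-55.9,0],"rotation":[0,0,-22.9],"fingers":0}])

```text
time_s: 1.4
tool_pos: [0.4158, 0.0644, 0.2057]
ee_rot: [-180.0, 0.1, -174.0]
wrist_force: [0.4, 0.5, 0.1]
finger_gap: 0.0022
gripper_force: 0.0
```

Call:
apply_moves(deltas=[{"translation":[-3.3,-11.4,0],"rotation":[0,0,0],"fingers":0},{"translation":[-3.3,-11.4,0],"rotation":[0,0,0],"fingers":0},{"translation":[-3.3,-11.4,0],"rotation":[0,0,0],"fingers":0},{"translation":[-3.3,-11.4,4],"rotation":[0,0,0],"fingers":0},{"translation":[-3.3,-11.4,8],"rotation":[0,0,0],"fingers":0},{"translation":[-3.3,-11.4,12],"rotation":[0,0,0],"fingers":0},{"translation":[-3.3,-11.4,12],"rotation":[0,0,0],"fingers":0},{"translation":[-3.3,-11.4,12],"rotation":[0,0,0],"fingers":0}])

```text
time_s: 2.2
tool_pos: [0.4602, -0.0435, 0.0858]
ee_rot: [180.0, -0.0, -174.0]
wrist_force: [-0.2, -0.7, 0.4]
finger_gap: 0.0005
gripper_force: 0.0
```

```bash
python3 - <<'E'
from h import *
s=snap('top');b=snap('side')
f=lambda i,x,y,w,h,k:cv2.resize(i[y:y+h,x:x+w],None,fx=k,fy=k,interpolation=cv2.INTER_CUBIC)
cv2.imwrite('pics/crop2.png',np.hstack([f(s['pixels'],250,160,80,80,5),f(b['pixels'],225,110,80,80,5)])[...,::-1])
st=manip.state();print(st['tool_pos'],st['ee_rot'],st['wrist_force'])
E
```

```text
[ 0.46200795 -0.04404503  0.08790931] [-179.89548491    0.21666171 -173.97945415] [-0.04781849 -0.05478924  0.0072087 ]
```

View pics/crop2.png

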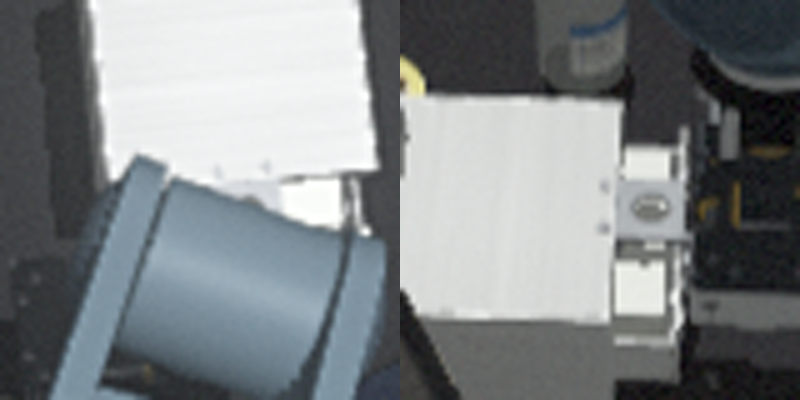

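The arm covers the lugs from above. The finger is in front of the drawer on the rack's left half, clear of the lugs, so I'll push.

Call:
apply_moves(deltas=[{"translation":[-1.5,0,0],"rotation":[0,0,0],"fingers":0},{"translation":[-3,0,0],"rotation":[0,0,0],"fingers":0},{"translation":[-4,0,0],"rotation":[0,0,0],"fingers":0},{"translation":[-4.8,0,0],"rotation":[0,0,0],"fingers":0},{"translation":[-5.5,0,0],"rotation":[0,0,0],"fingers":0},{"translation":[-5.8,0,0],"rotation":[0,0,0],"fingers":0},{"translation":[-6.0,0,0],"rotation":[0,0,0],"fingers":0},{"translation":[-6.0,0,0],"rotation":[0,0,0],"fingers":0}])

```text
time_s: 3.1
tool_pos: [0.5201, -0.0371, 0.0854]
ee_rot: [180.0, 0.0, -174.0]
wrist_force: [0.2, -0.3, -0.3]
finger_gap: 0.0007
gripper_force: 0.0
```

Call:
apply_moves(deltas=[{"translation":[-0.15,0,0],"rotation":[0,0,0],"fingers":0},{"translation":[-0.3,0,0],"rotation":[0,0,0],"fingers":0},{"translation":[-0.3,0,0],"rotation":[0,0,0],"fingers":0}])

```text
time_s: 3.4
tool_pos: [0.5228, -0.0368, 0.0853]
ee_rot: [180.0, -0.0, -174.0]
wrist_force: [-1.1, -0.6, 0.1]
finger_gap: 0.0007
gripper_force: 0.7
```

Call:
apply_moves(deltas=[{"translation":[-0.15,0,0],"rotation":[0,0,0],"fingers":0},{"translation":[-0.3,0,0],"rotation":[0,0,0],"fingers":0},{"translation":[-0.3,0,0],"rotation":[0,0,0],"fingers":0}])

```text
time_s: 3.7
tool_pos: [0.5247, -0.0366, 0.0853]
ee_rot: [180.0, -0.2, -174.0]
wrist_force: [-7.0, -0.6, 5.0]
finger_gap: -0.0
gripper_force: 3.5
```

Call:
apply_moves(deltas=[{"translation":[-0.1,0,0],"rotation":[0,0,0],"fingers":0},{"translation":[-0.2,0,0],"rotation":[0,0,0],"fingers":0},{"translation":[-0.2,0,0],"rotation":[0,0,0],"fingers":0}])

```text
time_s: 4.0
tool_pos: [0.5246, -0.0366, 0.0853]
ee_rot: [180.0, -0.5, -173.9]
wrist_force: [-16.6, -1.9, 11.9]
finger_gap: 0.0005
gripper_force: 8.0
```

Call:
apply_moves(deltas=[{"translation":[4,0,0],"rotation":[0,0,0],"fingers":0},{"translation":[6,0,-2],"rotation":[0,0,0],"fingers":0},{"translation":[6,0,-7],"rotation":[0,0,0],"fingers":0},{"translation":[6,0,-12],"rotation":[0,0,3],"fingers":3},{"translation":[6,5,-12],"rotation":[0,0,6],"fingers":6},{"translation":[6,10,-12],"rotation":[0,0,6],"fingers":6},{"translation":[5,15,-12],"rotation":[0,0,6],"fingers":6},{"translation":[4.5,20,-12],"rotation":[0,0,6],"fingers":6},{"translation":[4.5,25,-12],"rotation":[0,0,6],"fingers":6},{"translation":[4.5,29.6,-12],"rotation":[0,0,6],"fingers":6},{"translation":[4.5,29.6,-12],"rotation":[0,0,6],"fingers":6},{"translation":[4.5,29.6,-12],"rotation":[0,0,6],"fingers":6}])

```text
time_s: 5.2
tool_pos: [0.4521, 0.2542, 0.2054]
ee_rot: [180.0, 0.0, -179.9]
wrist_force: [0.1, -1.0, 0.7]
finger_gap: 0.0599
gripper_force: 0.0
```

```bash
python3 - <<'E'
from h import *
s=snap('top');b=snap('side')
f=lambda i,x,y,w,h,k:cv2.resize(i[y:y+h,x:x+w],None,fx=k,fy=k,interpolation=cv2.INTER_CUBIC)
cv2.imwrite('pics/crop3.png',np.vstack([np.hstack([f(s['pixels'],260,165,80,60,5),f(b['pixels'],225,125,80,60,5)]),np.hstack([f(s['pixels'],140,200,80,60,5),f(b['pixels'],245,220,80,60,5)])])[...,::-1])
for _ in range(3):
  st=manip.state();print(st['tool_pos'],st['ee_rot'],st['wrist_force'])
E
```

```text
[0.45247684 0.25259566 0.20543455] [-1.79996450e+02  2.39493475e-02  1.79955292e+02] [-0.00509313 -0.17782785 -0.85151886]
[0.45247684 0.25259566 0.20543455] [-1.79996450e+02  2.39493475e-02  1.79955292e+02] [-0.00509313 -0.17782785 -0.85151886]
[0.45247684 0.25259566 0.20543455] [-1.79996450e+02  2.39493475e-02  1.79955292e+02] [-0.00509313 -0.17782785 -0.85151886]
```

View pics/crop3.png

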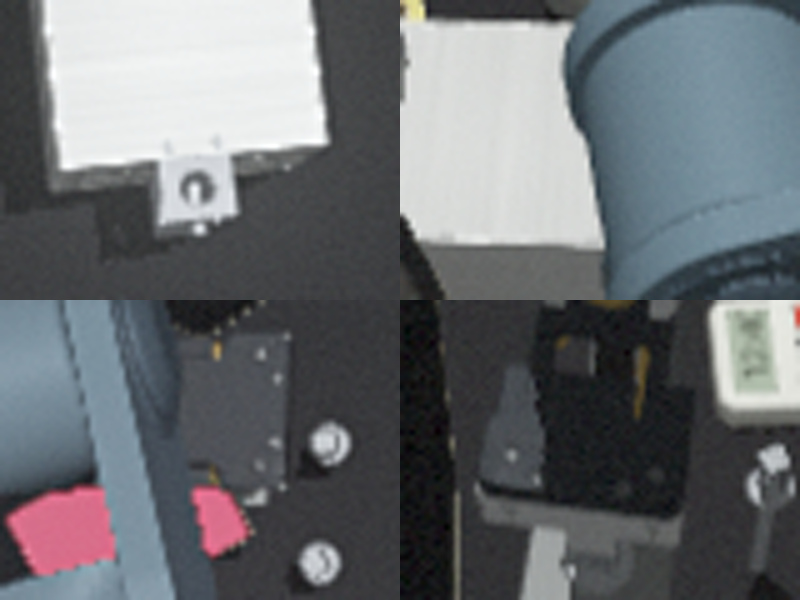

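The drawer is shut, with only the top lug visible from above and its hole at top (299,202). The hand sits above the rod. I'll descend and grip.

Call:
apply_moves(deltas=[{"translation":[0,0,2],"rotation":[0,0,0],"fingers":6},{"translation":[0,0,4],"rotation":[0,0,0],"fingers":6},{"translation":[0,0,5.5],"rotation":[0,0,0],"fingers":6},{"translation":[0,0,6.3],"rotation":[0,0,0],"fingers":6},{"translation":[0,0,6.4],"rotation":[0,0,0],"fingers":6},{"translation":[0,0,6.4],"rotation":[0,0,0],"fingers":4},{"translation":[0,0,6.4],"rotation":[0,0,0],"fingers":3},{"translation":[0,0,6.4],"rotation":[0,0,0],"fingers":2.2},{"translation":[0,0,6.4],"rotation":[0,0,0],"fingers":1.8}])

```text
time_s: 6.2
tool_pos: [0.4525, 0.2534, 0.1421]
ee_rot: [180.0, 0.1, -180.0]
wrist_force: [-0.3, 0.2, -0.7]
finger_gap: 0.0317
gripper_force: 0.0
```

Call:
apply_moves(deltas=[{"translation":[0,0,0],"rotation":[0,0,0],"fingers":1},{"translation":[0,0,0],"rotation":[0,0,0],"fingers":0.5},{"translation":[0,0,0],"rotation":[0,0,0],"fingers":0.5},{"translation":[0,0,0],"rotation":[0,0,0],"fingers":0.5}])

```text
time_s: 6.6
tool_pos: [0.4521, 0.2549, 0.1419]
ee_rot: [179.8, 0.0, 180.0]
wrist_force: [-0.5, 6.2, 0.2]
finger_gap: 0.0157
gripper_force: 29.9
```

Call:
apply_moves(deltas=[{"translation":[0,0.1,0],"rotation":[0,0,0],"fingers":0.5},{"translation":[0,0.1,-1],"rotation":[0,0,0],"fingers":0.5},{"translation":[0,0.1,-3],"rotation":[0,0,0],"fingers":0.5},{"translation":[0,0.1,-6],"rotation":[0,0,0],"fingers":0.5},{"translation":[0,0.1,-9],"rotation":[0,0,0],"fingers":0.5},{"translation":[0,0.1,-12],"rotation":[0,0,0],"fingers":0.5},{"translation":[0,0.1,-15],"rotation":[0,0,0],"fingers":0.5},{"translation":[0,0.1,-16],"rotation":[0,0,0],"fingers":0.5},{"translation":[0,0.1,-16],"rotation":[0,0,0],"fingers":0.5}])

```text
time_s: 7.5
tool_pos: [0.4527, 0.2542, 0.3028]
ee_rot: [180.0, 0.2, -180.0]
wrist_force: [0.8, 0.5, -2.2]
finger_gap: 0.0156
gripper_force: 30.0
```

Call:
apply_moves(deltas=[{"translation":[0,-3,0],"rotation":[0,0,0],"fingers":0.5},{"translation":[0,-7,0],"rotation":[0,0,0],"fingers":0.5},{"translation":[0,-11,0],"rotation":[0,0,0],"fingers":0.5},{"translation":[-1,-15,0],"rotation":[0,0,0],"fingers":0.5},{"translation":[-2,-19,0],"rotation":[0,0,0],"fingers":0.5},{"translation":[-3,-23,0],"rotation":[0,0,0],"fingers":0.5},{"translation":[-5,-27,0],"rotation":[0,0,0],"fingers":0.5},{"translation":[-6.5,-30.5,0],"rotation":[0,0,0],"fingers":0.5},{"translation":[-6.9,-33.5,0],"rotation":[0,0,0],"fingers":0.5},{"translation":[-6.9,-34.1,0],"rotation":[0,0,0],"fingers":0.5},{"translation":[-6.9,-34.1,0],"rotation":[0,0,0],"fingers":0.5},{"translation":[-6.9,-34.1,0],"rotation":[0,0,0],"fingers":0.5}])

```text
time_s: 8.7
tool_pos: [0.5206, -0.0857, 0.3003]
ee_rot: [179.9, -0.1, -180.0]
wrist_force: [0.6, 0.0, -1.4]
finger_gap: 0.0161
gripper_force: 30.0
```

```bash
python3 - <<'E'
from h import *
s=snap('top');b=snap('side')
st=manip.state();t=st['tool_pos'];print(t,st['ee_rot'],st['wrist_force'],st['finger_gap'])
q=proj(b,[[t[0],t[1],t[2]-.118],[t[0],t[1],t[2]-.01],[.521,-.0865,.12]]);print(q)
f=lambda i,x,y,w,h,k:cv2.resize(i[y:y+h,x:x+w],None,fx=k,fy=k,interpolation=cv2.INTER_CUBIC)
cv2.imwrite('pics/crop4.png',np.hstack([f(s['pixels'],250,150,80,120,5),f(b['pixels'],235,60,80,120,5)])[...,::-1])
E
```

```text
[ 0.52082719 -0.08544264  0.30106085] [ 1.79977006e+02 -3.44508458e-02 -1.79900223e+02] [-0.02904048 -0.71932673 -0.95934485] 0.015933795755056688
[[274.76261598 133.76165622]
 [275.03207219 100.77282099]
 [274.61319276 150.53961516]]
```

View pics/crop4.png

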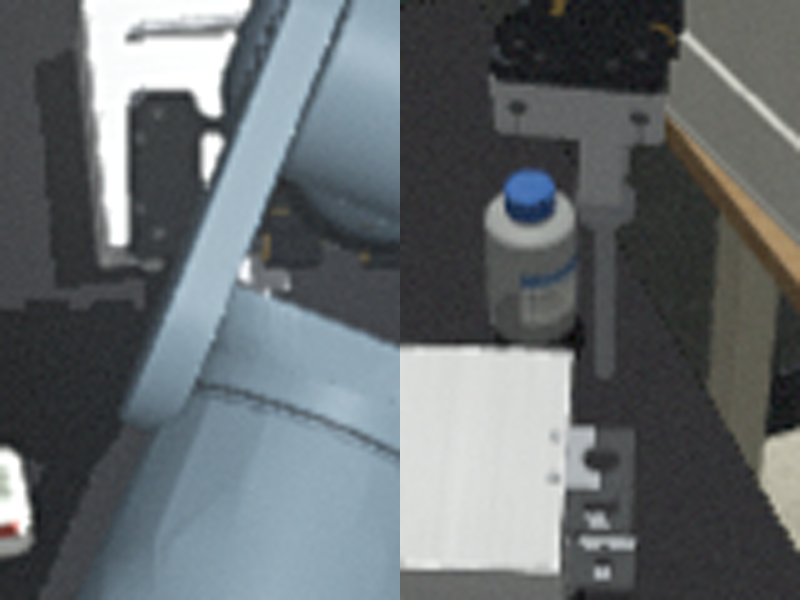

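Side view: the rod tip at (275.8,134.5) and the top hole at (275.4,151.8) are each offset from prediction by about the same 1 px, so the rod is over the hole. I'll lower it slowly.

Call:
apply_moves(deltas=[{"translation":[0,0,2],"rotation":[0,0,0],"fingers":0.5},{"translation":[0,0,4],"rotation":[0,0,0],"fingers":0.5},{"translation":[0,0,5],"rotation":[0,0,0],"fingers":0.5},{"translation":[0,0,5.6],"rotation":[0,0,0],"fingers":0.5},{"translation":[0,0,5.8],"rotation":[0,0,0],"fingers":0.5},{"translation":[0,0,6.0],"rotation":[0,0,0],"fingers":0.5},{"translation":[0,0,6.15],"rotation":[0,0,0],"fingers":0.5},{"translation":[0,0,6.25],"rotation":[0,0,0],"fingers":0.5},{"translation":[0,0,6.25],"rotation":[0,0,0],"fingers":0.5},{"translation":[0,0,6.25],"rotation":[0,0,0],"fingers":0.5}])

```text
time_s: 9.8
tool_pos: [0.5213, -0.0868, 0.2392]
ee_rot: [-180.0, 0.0, -180.0]
wrist_force: [-0.7, -0.4, -0.9]
finger_gap: 0.0157
gripper_force: 30.0
```

Call:
apply_moves(deltas=[{"translation":[0,0,0.1],"rotation":[0,0,0],"fingers":0.5},{"translation":[0,0,0.1],"rotation":[0,0,0],"fingers":0.5}])

```text
time_s: 10.0
tool_pos: [0.5211, -0.0867, 0.2379]
ee_rot: [180.0, -0.0, -180.0]
wrist_force: [0.1, 0.1, -1.4]
finger_gap: 0.0158
gripper_force: 30.0
```

Call:
apply_moves(deltas=[{"translation":[0,0,0.1],"rotation":[0,0,0],"fingers":0.5},{"translation":[0,0,0.2],"rotation":[0,0,0],"fingers":0.5},{"translation":[0,0,0.2],"rotation":[0,0,0],"fingers":0.5}])

```text
time_s: 10.3
tool_pos: [0.5211, -0.0867, 0.2357]
ee_rot: [180.0, -0.0, -180.0]
wrist_force: [-0.8, 0.2, -0.9]
finger_gap: 0.0157
gripper_force: 30.0
```

Call:
apply_moves(deltas=[{"translation":[0,0,0.1],"rotation":[0,0,0],"fingers":0.5},{"translation":[0,0,0.2],"rotation":[0,0,0],"fingers":0.5},{"translation":[0,0,0.2],"rotation":[0,0,0],"fingers":0.5}])

```text
time_s: 10.6
tool_pos: [0.5211, -0.0867, 0.2337]
ee_rot: [180.0, -0.0, -180.0]
wrist_force: [0.4, -0.3, -1.4]
finger_gap: 0.0158
gripper_force: 30.0
```

The rod is inside the top lug without contact. Going on down to just above the middle lug.

Call:
apply_moves(deltas=[{"translation":[0,0,0.7],"rotation":[0,0,0],"fingers":0.5},{"translation":[0,0,1.4],"rotation":[0,0,0],"fingers":0.5},{"translation":[0,0,2.0],"rotation":[0,0,0],"fingers":0.5},{"translation":[0,0,2.5],"rotation":[0,0,0],"fingers":0.5},{"translation":[0,0,2.7],"rotation":[0,0,0],"fingers":0.5},{"translation":[0,0,2.8],"rotation":[0,0,0],"fingers":0.5},{"translation":[0,0,2.8],"rotation":[0,0,0],"fingers":0.5}])

```text
time_s: 11.3
tool_pos: [0.5212, -0.0867, 0.206]
ee_rot: [-180.0, 0.0, -180.0]
wrist_force: [0.5, -0.6, -1.6]
finger_gap: 0.0158
gripper_force: 30.0
```

Call:
apply_moves(deltas=[{"translation":[0,0,0.15],"rotation":[0,0,0],"fingers":0.5},{"translation":[0,0,0.3],"rotation":[0,0,0],"fingers":0.5},{"translation":[0,0,0.3],"rotation":[0,0,0],"fingers":0.5}])

```text
time_s: 11.6
tool_pos: [0.5211, -0.0867, 0.2028]
ee_rot: [180.0, -0.0, -180.0]
wrist_force: [0.3, 0.7, -1.4]
finger_gap: 0.0161
gripper_force: 30.0
```

Call:
apply_moves(deltas=[{"translation":[0,0,0.1],"rotation":[0,0,0],"fingers":0.5},{"translation":[0,0,0.2],"rotation":[0,0,0],"fingers":0.5},{"translation":[0,0,0.2],"rotation":[0,0,0],"fingers":0.5}])

```text
time_s: 11.9
tool_pos: [0.5215, -0.0868, 0.2018]
ee_rot: [-180.0, 0.0, -180.0]
wrist_force: [-1.1, 1.1, 3.2]
finger_gap: 0.0158
gripper_force: 30.0
```

Call:
apply_moves(deltas=[{"translation":[0,0,-0.25],"rotation":[0,0,0],"fingers":0.5},{"translation":[0,0.3,-0.25],"rotation":[0,0,0],"fingers":0.5},{"translation":[0,0.3,-0.1],"rotation":[0,0,0],"fingers":0.5},{"translation":[0,0.3,0],"rotation":[0,0,0],"fingers":0.5},{"translation":[0,0.3,0],"rotation":[0,0,0],"fingers":0.5}])

```text
time_s: 12.4
tool_pos: [0.5209, -0.0835, 0.2004]
ee_rot: [180.0, -0.0, -180.0]
wrist_force: [-0.5, 0.1, -2.1]
finger_gap: 0.0157
gripper_force: 30.0
```

Call:
apply_moves(deltas=[{"translation":[0,0,0.1],"rotation":[0,0,0],"fingers":0.5},{"translation":[0,0,0.2],"rotation":[0,0,0],"fingers":0.5},{"translation":[0,0,0.2],"rotation":[0,0,0],"fingers":0.5}])

```text
time_s: 12.7
tool_pos: [0.5211, -0.0837, 0.1987]
ee_rot: [180.0, -0.0, -180.0]
wrist_force: [0.5, -0.8, -0.6]
finger_gap: 0.0159
gripper_force: 30.0
```

Call:
apply_moves(deltas=[{"translation":[0,0,0.1],"rotation":[0,0,0],"fingers":0.5},{"translation":[0,0,0.2],"rotation":[0,0,0],"fingers":0.5},{"translation":[0,0,0.2],"rotation":[0,0,0],"fingers":0.5}])

```text
time_s: 13.0
tool_pos: [0.5211, -0.0837, 0.1968]
ee_rot: [180.0, -0.0, -180.0]
wrist_force: [0.2, 0.8, -1.3]
finger_gap: 0.0155
gripper_force: 30.0
```

Free in the middle slot. Going down to just above the lower lug, then easing 3 mm back to the top hole's line, which drags the loose drawer along.

Call:
apply_moves(deltas=[{"translation":[0,0,0.7],"rotation":[0,0,0],"fingers":0.5},{"translation":[0,0,1.4],"rotation":[0,0,0],"fingers":0.5},{"translation":[0,0,2.1],"rotation":[0,0,0],"fingers":0.5},{"translation":[0,0,2.7],"rotation":[0,0,0],"fingers":0.5},{"translation":[0,0,3.0],"rotation":[0,0,0],"fingers":0.5},{"translation":[0,0,3.2],"rotation":[0,0,0],"fingers":0.5},{"translation":[0,0,3.2],"rotation":[0,0,0],"fingers":0.5}])

```text
time_s: 13.7
tool_pos: [0.5211, -0.0837, 0.1647]
ee_rot: [180.0, -0.0, -180.0]
wrist_force: [-0.4, -0.6, -0.4]
finger_gap: 0.0158
gripper_force: 30.0
```

Call:
apply_moves(deltas=[{"translation":[0,-0.1,0],"rotation":[0,0,0],"fingers":0.5},{"translation":[0,-0.2,0],"rotation":[0,0,0],"fingers":0.5},{"translation":[0,-0.3,0],"rotation":[0,0,0],"fingers":0.5},{"translation":[0,-0.3,0.15],"rotation":[0,0,0],"fingers":0.5},{"translation":[0,-0.3,0.15],"rotation":[0,0,0],"fingers":0.5}])

```text
time_s: 14.2
tool_pos: [0.5211, -0.0868, 0.1633]
ee_rot: [-180.0, -0.0, -180.0]
wrist_force: [0.2, -0.0, -1.7]
finger_gap: 0.0157
gripper_force: 30.0
```

Call:
apply_moves(deltas=[{"translation":[0,0,0.1],"rotation":[0,0,0],"fingers":0.5},{"translation":[0,0,0.2],"rotation":[0,0,0],"fingers":0.5},{"translation":[0,0,0.2],"rotation":[0,0,0],"fingers":0.5}])

```text
time_s: 14.5
tool_pos: [0.521, -0.0867, 0.1612]
ee_rot: [-180.0, -0.0, -180.0]
wrist_force: [-0.5, 0.1, -1.6]
finger_gap: 0.0156
gripper_force: 30.0
```

Call:
apply_moves(deltas=[{"translation":[0,0,0.1],"rotation":[0,0,0],"fingers":0.5},{"translation":[0,0,0.2],"rotation":[0,0,0],"fingers":0.5},{"translation":[0,0,0.2],"rotation":[0,0,0],"fingers":0.5}])

```text
time_s: 14.8
tool_pos: [0.5214, -0.0868, 0.1603]
ee_rot: [-180.0, 0.0, -180.0]
wrist_force: [-1.4, 2.5, 4.8]
finger_gap: 0.0162
gripper_force: 30.0
```

The reaction (-1.4, +2.5) points the way the chamfer wants to slide, so I'll probe that way first, lifting between probes.

Call:
apply_moves(deltas=[{"translation":[0,0,-0.25],"rotation":[0,0,0],"fingers":0.5},{"translation":[0.12,0.22,-0.25],"rotation":[0,0,0],"fingers":0.5},{"translation":[0.12,0.22,-0.1],"rotation":[0,0,0],"fingers":0.5},{"translation":[0.12,0.22,0],"rotation":[0,0,0],"fingers":0.5},{"translation":[0.12,0.22,0],"rotation":[0,0,0],"fingers":0.5}])

```text
time_s: 15.3
tool_pos: [0.5202, -0.0845, 0.1602]
ee_rot: [-180.0, 0.0, -180.0]
wrist_force: [-1.6, 0.9, 5.5]
finger_gap: 0.0157
gripper_force: 30.0
```

Call:
apply_moves(deltas=[{"translation":[0,0,-0.25],"rotation":[0,0,0],"fingers":0.5},{"translation":[-0.27,0.03,-0.25],"rotation":[0,0,0],"fingers":0.5},{"translation":[-0.27,0.03,-0.1],"rotation":[0,0,0],"fingers":0.5},{"translation":[-0.27,0.03,0],"rotation":[0,0,0],"fingers":0.5},{"translation":[-0.27,0.03,0],"rotation":[0,0,0],"fingers":0.5}])

```text
time_s: 15.8
tool_pos: [0.5231, -0.0843, 0.1603]
ee_rot: [-180.0, 0.0, -180.0]
wrist_force: [-2.0, 0.3, 5.1]
finger_gap: 0.0156
gripper_force: 30.0
```

Call:
apply_moves(deltas=[{"translation":[0,0,-0.25],"rotation":[0,0,0],"fingers":0.5},{"translation":[0.15,0.21,-0.25],"rotation":[0,0,0],"fingers":0.5},{"translation":[0.15,0.21,-0.1],"rotation":[0,0,0],"fingers":0.5},{"translation":[0.15,0.21,0],"rotation":[0,0,0],"fingers":0.5},{"translation":[0.15,0.21,0],"rotation":[0,0,0],"fingers":0.5}])

```text
time_s: 16.3
tool_pos: [0.5208, -0.082, 0.1589]
ee_rot: [180.0, -0.1, -180.0]
wrist_force: [-0.7, -0.7, -1.3]
finger_gap: 0.016
gripper_force: 30.0
```

Call:
apply_moves(deltas=[{"translation":[0,0,-0.25],"rotation":[0,0,0],"fingers":0.5},{"translation":[0.27,-0.04,-0.25],"rotation":[0,0,0],"fingers":0.5},{"translation":[0.27,-0.04,-0.1],"rotation":[0,0,0],"fingers":0.5},{"translation":[0.27,-0.04,0],"rotation":[0,0,0],"fingers":0.5},{"translation":[0.27,-0.04,0],"rotation":[0,0,0],"fingers":0.5}])

```text
time_s: 16.8
tool_pos: [0.5184, -0.0824, 0.1592]
ee_rot: [180.0, -0.0, -180.0]
wrist_force: [-0.3, -0.8, -2.9]
finger_gap: 0.0159
gripper_force: 30.0
```

Call:
apply_moves(deltas=[{"translation":[0,0,-0.25],"rotation":[0,0,0],"fingers":0.5},{"translation":[0.05,-0.34,-0.25],"rotation":[0,0,0],"fingers":0.5},{"translation":[0.05,-0.34,-0.1],"rotation":[0,0,0],"fingers":0.5},{"translation":[0.05,-0.34,0],"rotation":[0,0,0],"fingers":0.5},{"translation":[0.05,-0.34,0],"rotation":[0,0,0],"fingers":0.5}])

```text
time_s: 17.3
tool_pos: [0.5184, -0.0862, 0.1604]
ee_rot: [-180.0, 0.0, -180.0]
wrist_force: [-1.0, 0.2, 4.2]
finger_gap: 0.0162
gripper_force: 30.0
```

Both (0,+4.6) and (-2.7,+4.2) mm went free, so the hole lies between them. Going there.

Call:
apply_moves(deltas=[{"translation":[0,0,-0.25],"rotation":[0,0,0],"fingers":0.5},{"translation":[-0.18,0.38,-0.25],"rotation":[0,0,0],"fingers":0.5},{"translation":[-0.18,0.38,-0.1],"rotation":[0,0,0],"fingers":0.5},{"translation":[-0.18,0.38,0],"rotation":[0,0,0],"fingers":0.5},{"translation":[-0.18,0.38,0.1],"rotation":[0,0,0],"fingers":0.5},{"translation":[-0.18,0.38,0.1],"rotation":[0,0,0],"fingers":0.5}])

```text
time_s: 17.9
tool_pos: [0.5195, -0.082, 0.158]
ee_rot: [180.0, -0.0, -180.0]
wrist_force: [-1.3, 0.6, -1.4]
finger_gap: 0.0156
gripper_force: 30.0
```

Call:
apply_moves(deltas=[{"translation":[0,0,0.1],"rotation":[0,0,0],"fingers":0.5},{"translation":[0,0,0.15],"rotation":[0,0,0],"fingers":0.5},{"translation":[0,0,0.15],"rotation":[0,0,0],"fingers":0.5}])

```text
time_s: 18.2
tool_pos: [0.5197, -0.0821, 0.1569]
ee_rot: [180.0, -0.0, -180.0]
wrist_force: [0.2, 0.3, -1.9]
finger_gap: 0.0156
gripper_force: 30.0
```

Call:
apply_moves(deltas=[{"translation":[0,0,0.2],"rotation":[0,0,0],"fingers":0.5},{"translation":[0,0,0.4],"rotation":[0,0,0],"fingers":0.5},{"translation":[0,0,0.6],"rotation":[0,0,0],"fingers":0.5},{"translation":[0,0,0.6],"rotation":[0,0,0],"fingers":0.5}])

```text
time_s: 18.6
tool_pos: [0.5195, -0.082, 0.1505]
ee_rot: [180.0, -0.0, -180.0]
wrist_force: [-0.4, 0.9, -1.2]
finger_gap: 0.0159
gripper_force: 30.0
```

Call:
apply_moves(deltas=[{"translation":[0,0,0.4],"rotation":[0,0,0],"fingers":0.5},{"translation":[0,0,0.8],"rotation":[0,0,0],"fingers":0.5},{"translation":[0,0,1.2],"rotation":[0,0,0],"fingers":0.5},{"translation":[0,0,1.5],"rotation":[0,0,0],"fingers":0.5},{"translation":[0,0,1.7],"rotation":[0,0,0],"fingers":0.5},{"translation":[0,0,1.7],"rotation":[0,0,0],"fingers":0.5}])

```text
time_s: 19.2
tool_pos: [0.5195, -0.082, 0.1335]
ee_rot: [180.0, -0.0, -180.0]
wrist_force: [-0.1, -0.1, -2.0]
finger_gap: 0.0157
gripper_force: 30.0
```

Call:
apply_moves(deltas=[{"translation":[0,0,0.1],"rotation":[0,0,0],"fingers":0.5},{"translation":[0,0,0.2],"rotation":[0,0,0],"fingers":0.5},{"translation":[0,0,0.2],"rotation":[0,0,0],"fingers":0.5}])

```text
time_s: 19.5
tool_pos: [0.5198, -0.0821, 0.1319]
ee_rot: [-180.0, -0.0, -180.0]
wrist_force: [-0.3, 0.0, -1.2]
finger_gap: 0.0164
gripper_force: 30.0
```

Call:
apply_moves(deltas=[{"translation":[0,0,0.1],"rotation":[0,0,0],"fingers":0.5},{"translation":[0,0,0.15],"rotation":[0,0,0],"fingers":0.5},{"translation":[0,0,0.15],"rotation":[0,0,0],"fingers":0.5}])

```text
time_s: 19.8
tool_pos: [0.5199, -0.0822, 0.1317]
ee_rot: [-180.0, -0.0, -180.0]
wrist_force: [-3.4, 1.1, 5.9]
finger_gap: 0.0158
gripper_force: 30.0
```

The collar rests on the top lug. Easing off and releasing.

Call:
apply_moves(deltas=[{"translation":[0,0,-0.1],"rotation":[0,0,0],"fingers":0.5},{"translation":[0,0,-0.1],"rotation":[0,0,0],"fingers":1.8},{"translation":[0,0,-0.1],"rotation":[0,0,0],"fingers":2.5},{"translation":[0,0,-0.1],"rotation":[0,0,0],"fingers":4},{"translation":[0,0,-0.1],"rotation":[0,0,0],"fingers":5},{"translation":[0,0,-0.1],"rotation":[0,0,0],"fingers":5},{"translation":[0,0,-0.1],"rotation":[0,0,0],"fingers":5}])

```text
time_s: 20.5
tool_pos: [0.5198, -0.0821, 0.1314]
ee_rot: [180.0, -0.0, -180.0]
wrist_force: [0.6, 0.1, 0.2]
finger_gap: 0.0497
gripper_force: 0.0
```

Call:
apply_moves(deltas=[{"translation":[0,0,-2],"rotation":[0,0,0],"fingers":5},{"translation":[0,0,-5],"rotation":[0,0,0],"fingers":5},{"translation":[0,0,-9],"rotation":[0,0,0],"fingers":5},{"translation":[0,0,-13],"rotation":[0,0,0],"fingers":5},{"translation":[5,0,-15],"rotation":[0,0,0],"fingers":5},{"translation":[8,5,-15],"rotation":[0,0,0],"fingers":5},{"translation":[8,10,-15],"rotation":[0,0,0],"fingers":5},{"translation":[8,15,-15],"rotation":[0,0,0],"fingers":5},{"translation":[8,15,-15],"rotation":[0,0,0],"fingers":5},{"translation":[8,15,-15],"rotation":[0,0,0],"fingers":5}])

```text
time_s: 21.5
tool_pos: [0.4396, 0.069, 0.2815]
ee_rot: [-180.0, 0.0, -179.8]
wrist_force: [-0.1, -0.4, 0.4]
finger_gap: 0.0502
gripper_force: 0.0
```

```bash
python3 - <<'E'
from h import *
s=snap('top');b=snap('side')
f=lambda i,x,y,w,h,k:cv2.resize(i[y:y+h,x:x+w],None,fx=k,fy=k,interpolation=cv2.INTER_CUBIC)
cv2.imwrite('pics/crop5.png',np.hstack([f(s['pixels'],260,160,80,80,5),f(b['pixels'],235,110,80,80,5)])[...,::-1])
E
```

```text
(no output)
```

View pics/crop5.png

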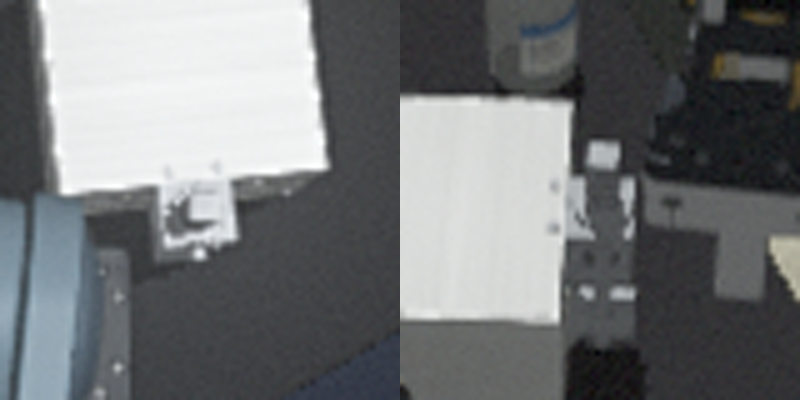

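The rod stands upright, with its grip at side (275.5,141) and its collar flat on the top lug. The drawer is shut and the hand is clear, so I'm handing in.

```bash
python3 -c "
from bench import manip;print(manip.sign_off())"
```

```text
the job is handed in; nothing more can be done
None
```

The upper drawer is closed, the rod is threaded through all three lugs with its collar on the top lug, and it is released. I handed the job in at about 21.6 s; the hand-in gave no verdict.

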